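# Nip a re-glued notebook in the book press

### The arm

A 6-joint arm with a two-finger parallel gripper is mounted at the origin on a cart in front of the work surface, level with it; the furniture and walls round the work are solid. World frame = base frame: x ahead of the robot, y to its left, z up, the work surface at z = 0. Lengths are in m, angles in degrees, forces in N, time in s.
With the tool pointing down it reaches from about 0.4 to 0.825 m from the base axis. Payload 7 kg.
Tool frame: the origin (TCP) lies at the very end of the fingers, on their centre line; the grasp point (between the pads) lies 19 mm behind it; z points along the fingers, y is the line along which they close (so a half turn about z gives the same grasp; the last joint's range is limited). The gripper opens to 88 mm and grips with 3 to 60 N. Pads are 19 mm wide; open, the fingers measure 130 mm over their backs; the gripper's body (78 mm by 193 mm) begins 47 mm behind the grasp point.
Start: joints at [92.939, 20.546, 0.682, 0, -70.136, -16.507], TCP at [0.158, 0.656, 0.227] pointing down, gripper open.
Joint ranges: [-176.03, 176.03], [-82.01, 121.73], [-58.28, 71.71], [-173.87, 95.51], [-174.79, -0.11], [-173.66, 173.66]. Speed limits (degrees/s): [136.94, 136.94, 172.46, 180, 180, 180].

### API

Orientations are given as [roll, pitch, yaw] about the fixed x, y, z axes, in that order (R = Rz(yaw) Ry(pitch) Rx(roll)).
In Python, from plant import r gives the robot as it stands. The module is installed in compiled form; this text tells all that it offers.
- The arm moves only by the tool jog_arm, never from a script. Its arguments are lists of equal length, an entry for each row: "travel": the shift along the tool's x, y, z each as a share of 50 cm, from -1 to 1, a list of three; "dr": the turn, a rotation vector about the tool's x, y, z each as a share of 360 degrees, from -1 to 1, a list of three; "claw": the opening, from 0 (shut) to 1 (fully open). A call has exactly 10 rows; each row is the pose to reach, as a shift and turn from the pose commanded when the call began, along the tool's axes at that moment, turning the shorter way round; what a row does not reach only later rows make up. A row lasts 1/8 s, in which the tool goes at most 62.5 mm and 10.7 degrees, less where a joint would pass 70% of its speed; a pose out of reach is approached as far as the arm can. A call with a number of a shift or a turn outside -1 to 1 is refused whole. A call with a gripper value outside its range is refused whole. The fingers move at their own pace and stop on an object; "newtons" is the grip in N (left out, the last holds). Time passes only in rows, so rows that repeat a pose let the fingers close, or fill a call up. It gives the time, the measured TCP pose, the force, the opening and the grip force at its end, in the units of the state.
- r.get_state(): the state, without advancing time (a new reading comes with each control period).
- r.capture(name): name is "side" or "top"; returns a dict with "pixels" (420x560x3 uint8, red, green, blue), "range_z" (420x560 float32, m along the optical axis (not along the pixel's ray), 0 where there is no reading), "fx", "fy", "cx", "cy" (pixels), "position" and "attitude" of the camera in the world. Camera axes: x right, y up, looking along -z (the intrinsics and any distortion apply to the point x, -y, -z); pixel columns grow to the right and rows downward; lengths in m; the calibration is good to about 2 mm. A picture is of the moment at which its call begins.
- r.close_job(): hands the job in; it is judged then, once.
Trained networks look in the newest picture that a camera, given by its name, has taken for a name from the list of things; names that differ only in an ending like _2 or _b are one class to them, and where a whole thing is asked for, a point or a joint stands for the part that bears it (a point fixed in the world has none). Each returns a list of dicts, best first, with "conf" (0 to 1); they miss things now and then, are a little off and sometimes report something else, mostly with a low value. They report only what shows in the picture. A call takes as long as a camera call.
- r.boxes_of(name, camera): "extent" ([left, top, right, bottom] in pixels, round what is visible of it).
- r.regions_of(name, camera): "pixels" (420x560 bool, what is visible of it) and "extent" ([left, top, right, bottom] in pixels, round what is visible of it).
- r.tip_of(name, camera): "at" ([column, row] in pixels: a listed point, or the origin of a listed thing).
The state is a dict: "time_s": time; "joints": joint angles; "qd": joint speeds; "joint_torque": joint torques, N m; "tcp_pos": TCP position; "eef_rot": TCP orientation; "contact_force": force on the tool from outside, world axes, zero at the start; "moment": the same for the moment, N m; "gripper_width": finger opening in m; "gripper_force": force on a finger pad.
Only numpy, scipy, OpenCV 4.12 (cv2) and the standard library are available. Lean on these libraries where they do the work, as an engineer would, in place of code of your own. Each camera call takes 0.05 s, during which the arm holds its last target. There are 200 camera calls.

### The job

The black notebook has just been re-glued and lies in the small desk-top book press. Screw the press's lever-headed spindle down, clockwise seen from above and with its red lever left raised, until the platen bites on the notebook and the spindle is snug - clearly stiffer to turn than when it ran free, but no further, or the notebook is crushed - and then fold the lever down fully home so that its toggle snaps over and keeps the notebook pressed. Let go, and leave the other things on the desk where they are.

Things in the scene. Friction and masses are not known exactly. Their poses are not given: they have to be found in the camera images.
- lever_pivot (a point): centre of the lever's pivot pin in the fork head of the spindle, on the spindle's vertical turning axis; about 172 mm above the desk, 44 mm above the green bridge. The head is 32 mm across and reaches 11 mm above this point; but for the lever, nothing else within 120 mm of the axis comes higher than 20 mm below it.
- lever_grip (a point): point on the upper face of the red lever, 70 mm along it from the pivot. Seen from above, the lever points from lever_pivot to here. It is a straight bar 101 mm long: steel, 13 x 9 mm, for 38 mm, then the red grip, 17 x 12 mm; its top lies 7.5 mm above the pivot when folded, its end 76 mm above it when raised. Closed fingertips can push it round by its side or press it down from above, 45 to 55 mm from the axis.
- lever (a joint): fold of the lever: 0 raised (it slopes up at 43 degrees), 0.75 folded level on its stop. It stays raised while pushed round sideways. Folding it with the spindle snug takes a downward push that grows to 10 to 15 N half-way (50 mm from the axis) and then fades; past 0.70 the toggle is over centre and it stays shut. Let go earlier, it springs back or stays half-way.
- spindle_nut (a point): top of the brass nut in the bridge, through which the spindle runs; on its axis. The spindle and the platen sink 8 mm per turn and stay where they are left. Free, the spindle resists with 0.1 to 0.25 N m (2 to 5 N of side push 50 mm from the axis). From the first bite this climbs steadily; snug is about 0.3 N m (6 N at 50 mm) above free. It takes up to about a turn to get there.
- notebook: black pocket notebook, 140 x 91 mm, lying flat on a plywood board, under the aluminium and plywood platen (120 x 150 mm) that the spindle presses down; origin in the centre of its underside. The platen starts 1 to 6 mm clear of it: the boards under it differ in thickness. It stays where it is.
- press: the book press, fixed on the desk: pale wooden base 210 x 250 mm, two steel columns 92 mm either side of the middle along its y axis, a green bridge across them (230 mm along y, 52 mm wide, top 128 mm above the desk, domed nuts at its ends to 144 mm), and the spindle through a brass nut in the bridge's middle. Origin in the centre of its underside, z up.
- coffee_cup: bystander: white coffee cup with a red line, 63 x 88 mm and 51 mm high, loose on the desk; origin in the centre of its underside.
- tape_roll: bystander: roll of brown tape lying flat, 96 mm across, 48 mm high, loose on the desk; origin in the centre of its underside.
- eraser: bystander: pink eraser, 20 x 44 x 11 mm, loose on the desk; origin in the centre of its underside.

How it is judged:
By the outcome, as a careful person would: the job done as asked, in the order asked, and still so for the second after the job is handed in, with the robot touching nothing.
It also fails if it takes over 64 s, if anything falls off the work surface, if the arm or the gripper's body presses on something with over 40 N, if the wrist force passes 120 N, or if a joint passes its speed limit or range.

## Working session

There is one attempt and no reset: what is moved stays moved. The work goes in short steps, Python scripts to look and compute and a tool call to move; the robot and the scene stay as the last step left them, time stands still between calls to the robot, and variables do not carry over. Pictures are saved under pics/ and viewed, at most 10 in all, crops included, and the job is handed in when it is done.

Besides the shell and the picture viewer there is one more tool, called after "Call:" by a JSON object that holds its "api" and its "payload", one argument or row to a line. jog_arm: Moves the arm, as the interface text tells. Its arguments: {"type":"object","properties":{"travel":{"type":"array"},"dr":{"type":"array"},"claw":{"type":"array"},"newtons":{"type":"number"}},"required":["travel","dr","claw"]}

```bash
mkdir -p pics; cat > h.py <<'E'
import numpy as np, cv2
from scipy.spatial.transform import Rotation as R
from plant import r
def rot(a):
    a=np.array(a,float)
    if a.shape==(3,3): return a
    return R.from_quat(a).as_matrix() if a.size==4 else R.from_euler('xyz',a,degrees=True).as_matrix()
def pt(c,u,v,d=None):
    if d is None:
        w=c['range_z'][int(v)-2:int(v)+3,int(u)-2:int(u)+3]; d=np.median(w[w>0])
    p=np.array([(u-c['cx'])/c['fx']*d,-(v-c['cy'])/c['fy']*d,-d])
    return rot(c['attitude'])@p+np.array(c['position'])
E
python3 - <<'E'
from h import *
im=[]
for n in('side','top'):
    c=r.capture(n); im.append(c['pixels']); print(n,{k:c[k] for k in c if k not in('pixels','range_z')})
    for t in('lever_pivot','lever_grip','spindle_nut','press','notebook'):
        for q in r.tip_of(t,n)[:2]:
            try: print(t,q['conf'],q['at'],pt(c,*q['at']).round(4))
            except Exception as e: print(t,q,e)
    cv2.imwrite(f'pics/{n}0.png',c['pixels'][:,:,::-1])
print(r.get_state())
E
```

```text
side {'fx': 501.3004462405329, 'fy': 501.3004462405329, 'cx': 277.47609086756694, 'cy': 215.32298851219903, 'position': array([ 0.39066618, -0.3904083 ,  0.56731129]), 'attitude': array([63.04450062, -0.51595632, -6.67702292])}
lever_pivot 0.72 [321.4, 244.6] [0.5381 0.2607 0.18  ]
lever_grip 0.58 [290.2, 221.0] [0.4889 0.2601 0.2237]
spindle_nut 0.9 [316.7, 265.3] [0.5308 0.2528 0.1481]
press 0.72 [312.0, 332.8] [0.518  0.2025 0.0586]
top {'fx': 457.37964250485396, 'fy': 457.37964250485396, 'cx': 282.3400786348561, 'cy': 216.23478300818343, 'position': array([0.31332608, 0.36867054, 1.0865802 ]), 'attitude': array([ 10.43164109,  -0.66203895, -88.35645794])}
lever_pivot 0.64 [331.0, 194.1] [0.5284 0.2657 0.1841]
lever_grip 0.59 [333.3, 209.6] [0.4886 0.2654 0.223 ]
press 0.92 [322.8, 206.0] [0.5142 0.277  0.1317]
press 0.42 [235.6, 274.1] [3.716e-01 4.680e-01 1.000e-04]
{'time_s': 0.6, 'joints': array([ 9.29395343e+01,  2.05450931e+01,  6.81059453e-01, -1.81816415e-03,
       -7.01348468e+01, -1.65064761e+01]), 'qd': array([-0.03433997,  0.00196004, -0.01721514,  0.02383815, -0.02061667,
        0.05005867]), 'joint_torque': array([ 7.43810087e-04, -5.81987536e+01,  2.93175960e+01,  6.99961916e+00,
        1.24201871e-02, -1.84484969e-05]), 'tcp_pos': array([0.15834918, 0.65613385, 0.22656299]), 'eef_rot': array([-1.79999413e+02,  1.95758432e-03, -1.35675596e+01]), 'contact_force': array([ 0.08030456, -0.11254797, -0.66103545]), 'moment': array([0.00354728, 0.05268003, 0.00287808]), 'gripper_force': 0.0, 'gripper_width': 0.08763312680815477}
```

```bash
python3 - <<'E'
import cv2,numpy as np
a=cv2.imread('pics/side0.png');b=cv2.imread('pics/top0.png')
a=cv2.resize(a[150:360,180:460],(800,600));cv2.imwrite('pics/s0c.png',a)
E
```

```text
(no output)
```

View pics/s0c.png

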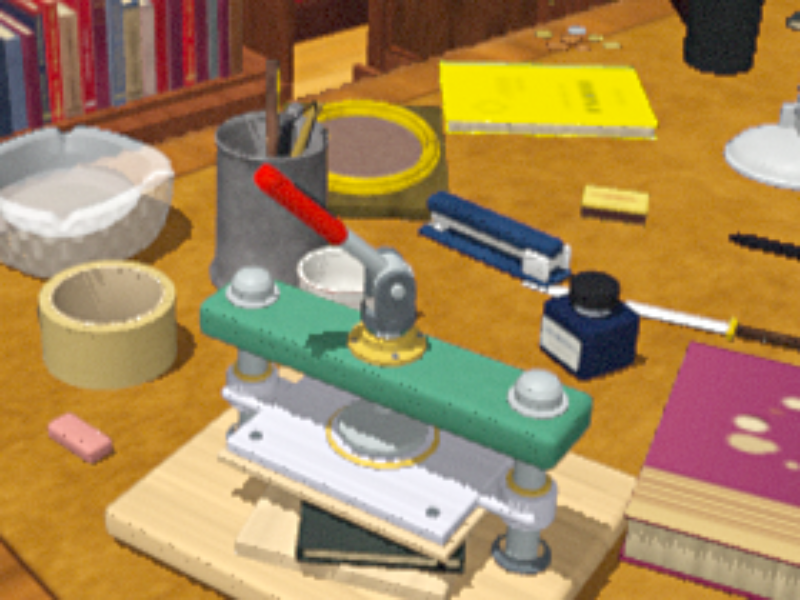

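View pics/top0.png

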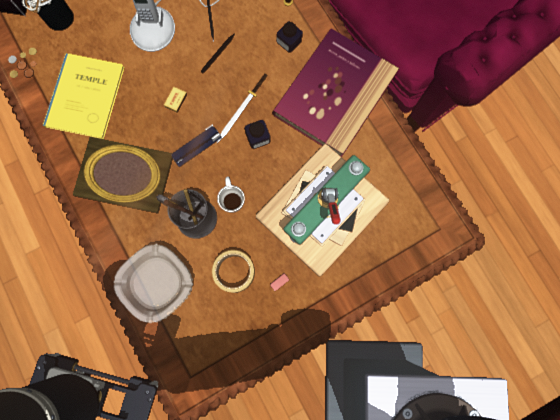

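```bash
python3 - <<'E'
from h import *
for n in('top','side'):
    c=r.capture(n); p=c['pixels']; hsv=cv2.cvtColor(p,cv2.COLOR_RGB2HSV)
    d=c['range_z']; v,u=np.nonzero(d>0); D=d[v,u]
    P=np.c_[(u-c['cx'])/c['fx']*D,-(v-c['cy'])/c['fy']*D,-D]@rot(c['attitude']).T+c['position']
    H=hsv[v,u]; near=(abs(P[:,0]-.53)<.16)&(abs(P[:,1]-.263)<.16)
    g=near&(H[:,0]>65)&(H[:,0]<95)&(H[:,1]>80)&(P[:,2]>.115)&(P[:,2]<.14)
    print(n,'green',g.sum(),np.median(P[g,2]),cv2.minAreaRect(P[g,:2].astype(np.float32)))
    rd=near&((H[:,0]<8)|(H[:,0]>172))&(H[:,1]>150)&(P[:,2]>.17)
    q=P[rd]; m=q.mean(0); w=np.linalg.svd(q-m)[2][0]; t=(q-m)@w
    print('red',len(q),m.round(4),w.round(3),(m+w*t.min()).round(4),(m+w*t.max()).round(4))
    hd=near&(P[:,2]>.15)&(H[:,1]<70)&(np.hypot(P[:,0]-.53,P[:,1]-.263)<.03); print('head',hd.sum(),P[hd].mean(0),P[hd].max(0),P[hd].min(0))
E
```

```text
top green 1435 0.12875169341207482 ((0.531906008720398, 0.2680506408214569), (0.04870469123125076, 0.22597262263298035), 48.49988555908203)
red 117 [0.4788 0.2651 0.2313] [-0.749 -0.08   0.658] [0.507  0.2681 0.2065] [0.4616 0.2633 0.2464]
head 198 [0.52759766 0.26849415 0.18199832] [0.54284009 0.28341499 0.20314966] [0.50827077 0.2505058  0.1507185 ]
side green 2506 0.12773446877280356 ((0.5307672023773193, 0.2653994858264923), (0.05201493203639984, 0.2288694679737091), 48.478126525878906)
red 311 [0.4804 0.258  0.2249] [ 0.729  0.008 -0.685] [0.4601 0.2577 0.2439] [0.5036 0.2582 0.2031]
head 490 [0.52648417 0.25946732 0.17342165] [0.54529996 0.28195746 0.20314688] [0.50275261 0.25042759 0.15007075]
```

```bash
cat >> h.py <<'E'
AX=np.array([.531,.2665])
def to(rows):
    "rows: world x,y,z,yaw -> travel/dr from the present pose (tool down)"
    s=r.get_state(); M=rot([180,0,s['eef_rot'][2]]); T=[];D=[]
    for x,y,z,w in rows:
        T.append((M.T@(np.array([x,y,z])-s['tcp_pos'])/.5).round(3).tolist())
        D.append([0,0,round(-(((w-s['eef_rot'][2])+180)%360-180)/360,3)])
    print(T);print(D)
def lev(th,rad,s,z,flip=180):
    t=np.radians(th); e=np.array([np.cos(t),np.sin(t)])
    p=AX+rad*e+s*np.array([-e[1],e[0]]); return [*p,z,th-flip]
E
python3 - <<'E'
from h import *
e=lev(183,.05,.05,.33); s=r.get_state()['tcp_pos']
a=[*s[:2],.33,-13.57]
to([a]+[list(np.array(a)+(np.array(e)-a)*k/9) for k in range(1,10)])
print(e)
E
```

```text
[[-0.0, 0.0, -0.207], [0.093, 0.079, -0.207], [0.187, 0.157, -0.207], [0.28, 0.236, -0.207], [0.373, 0.314, -0.207], [0.467, 0.393, -0.207], [0.56, 0.471, -0.207], [0.653, 0.55, -0.207], [0.747, 0.628, -0.207], [0.84, 0.707, -0.207]]
[[0, 0, np.float64(-0.0)], [0, 0, np.float64(-0.005)], [0, 0, np.float64(-0.01)], [0, 0, np.float64(-0.015)], [0, 0, np.float64(-0.02)], [0, 0, np.float64(-0.026)], [0, 0, np.float64(-0.031)], [0, 0, np.float64(-0.036)], [0, 0, np.float64(-0.041)], [0, 0, np.float64(-0.046)]]
[np.float64(0.48368532107441853), np.float64(0.21395172545012414), 0.33, 3]
```

Call:
{"api": "jog_arm", "payload": {
  "travel": [
    [0,0,-0.1],
    [0.08,0.07,-0.207],
    [0.16,0.135,-0.207],
    [0.24,0.2,-0.207],
    [0.32,0.27,-0.207],
    [0.4,0.34,-0.207],
    [0.49,0.41,-0.207],
    [0.57,0.48,-0.207],
    [0.65,0.55,-0.207],
    [0.74,0.62,-0.207]
  ],
  "dr": [
    [0,0,0],
    [0,0,-0.005],
    [0,0,-0.01],
    [0,0,-0.015],
    [0,0,-0.02],
    [0,0,-0.026],
    [0,0,-0.031],
    [0,0,-0.036],
    [0,0,-0.041],
    [0,0,-0.046]
  ],
  "claw": [0,0,0,0,0,0,0,0,0,0],
  "newtons": 20
}}

```text
time_s: 1.95
tcp_pos: [0.446, 0.2665, 0.3306]
eef_rot: [-180.0, -0.0, 3.1]
contact_force: [0.1, 0.4, -0.3]
gripper_width: 0.0012
gripper_force: 0.0
```

```bash
python3 - <<'E'
from h import *
to([lev(183,.05,.05,.33),lev(183,.05,.05,.196)]); s=r.get_state();print(s['joints'],s['gripper_width'],s['tcp_pos'],s['eef_rot'],s['time_s'])
E
```

```text
[[0.07, 0.109, 0.001], [0.07, 0.109, 0.269]]
[[0, 0, np.float64(0.0)], [0, 0, np.float64(0.0)]]
[ 5.25314017e+01  2.65255429e+00 -8.68649078e+00  3.37839921e-03
 -7.85957728e+01  4.05563234e+01] 0.0011681793550064614 [0.44596165 0.26652142 0.33057533] [-1.7995263e+02 -4.4897808e-02  3.0883726e+00] 1.95
```

Call:
{"api": "jog_arm", "payload": {
  "travel": [
    [0.035,0.05,0],
    [0.07,0.109,0],
    [0.07,0.109,0.09],
    [0.07,0.109,0.18],
    [0.07,0.109,0.269],
    [0.07,0.1,0.269],
    [0.07,0.09,0.269],
    [0.07,0.08,0.269],
    [0.07,0.076,0.269],
    [0.07,0.072,0.269]
  ],
  "dr": [
    [0,0,0],
    [0,0,0],
    [0,0,0],
    [0,0,0],
    [0,0,0],
    [0,0,0],
    [0,0,0],
    [0,0,0],
    [0,0,0],
    [0,0,0]
  ],
  "claw": [0,0,0,0,0,0,0,0,0,0]
}}

```text
time_s: 3.2
tcp_pos: [0.4823, 0.2343, 0.1962]
eef_rot: [-180.0, -0.0, 3.0]
contact_force: [0.6, 0.8, -0.2]
gripper_width: 0.0004
gripper_force: 0.0
```

```bash
cat >> h.py <<'E'
def arc(deg,n=10):
    "rigid turn about the spindle axis, clockwise"
    s=r.get_state(); w=s['eef_rot'][2]; rows=[]
    for k in range(1,n+1):
        a=-deg*k/n; q=rot([0,0,a])[:2,:2]@(s['tcp_pos'][:2]-AX)+AX
        rows.append([*q,s['tcp_pos'][2]+.008*a/360,w+a])
    to(rows)
def tq():
    s=r.get_state(); f=s['contact_force']; d=s['tcp_pos'][:2]-AX; w=np.radians(s['eef_rot'][2]); 
    u=np.array([np.sin(w),-np.cos(w)]); x=np.array([np.cos(w),np.sin(w)])
    print('t',s['time_s'],'J',s['joints'].round(0),'f',f.round(2),'rad,tan',round(d@x,4),round(d@u,4),'F_rad,F_tan',round(f[:2]@x,2),round(f[:2]@u,2),'torque',round(d[0]*f[1]-d[1]*f[0],3),s['tcp_pos'].round(4),s['eef_rot'].round(1))
E
python3 - <<'E'
from h import *
tq(); arc(80)
c=r.capture('side'); cv2.imwrite('pics/s1.png',cv2.resize(c['pixels'][80:360,140:500,::-1],(771,600)))
E
```

```text
t 3.2 J [ 47.   9. -19.   0. -62.  46.] f [ 0.62  0.83 -0.23] rad,tan -0.0503 0.0296 F_rad,F_tan 0.66 -0.8 torque -0.02 [0.4823 0.2343 0.1962] [-180.   -0.    3.]
[[-0.007, -0.015, 0.0], [-0.012, -0.03, 0.001], [-0.015, -0.046, 0.001], [-0.016, -0.062, 0.001], [-0.015, -0.079, 0.002], [-0.011, -0.094, 0.002], [-0.005, -0.11, 0.002], [0.003, -0.124, 0.003], [0.013, -0.137, 0.003], [0.025, -0.148, 0.004]]
[[0, 0, np.float64(0.022)], [0, 0, np.float64(0.044)], [0, 0, np.float64(0.067)], [0, 0, np.float64(0.089)], [0, 0, np.float64(0.111)], [0, 0, np.float64(0.133)], [0, 0, np.float64(0.156)], [0, 0, np.float64(0.178)], [0, 0, np.float64(0.2)], [0, 0, np.float64(0.222)]]
```

View pics/s1.png

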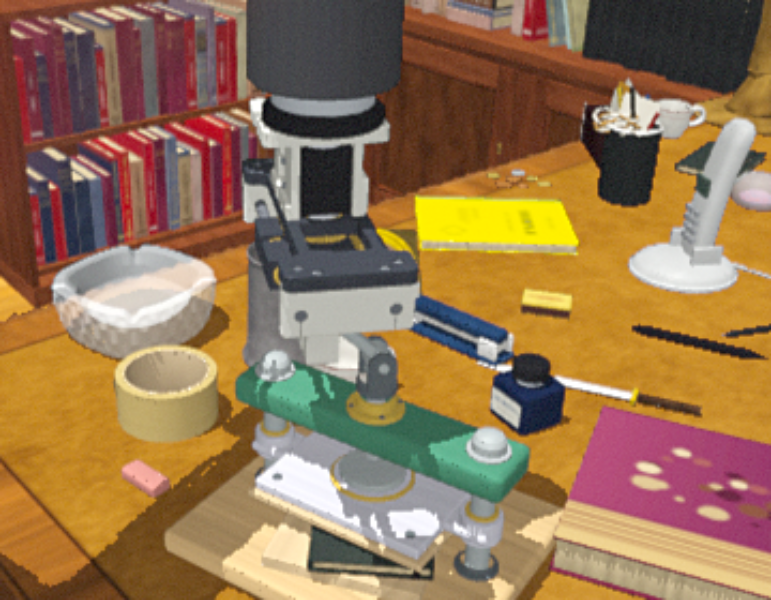

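Call:
{"api": "jog_arm", "payload": {
  "travel": [
    [-0.007,-0.015,0],
    [-0.012,-0.03,0.001],
    [-0.015,-0.046,0.001],
    [-0.016,-0.062,0.001],
    [-0.015,-0.079,0.002],
    [-0.011,-0.094,0.002],
    [-0.005,-0.11,0.002],
    [0.003,-0.124,0.003],
    [0.013,-0.137,0.003],
    [0.025,-0.148,0.004]
  ],
  "dr": [
    [0,0,0.022],
    [0,0,0.044],
    [0,0,0.067],
    [0,0,0.089],
    [0,0,0.111],
    [0,0,0.133],
    [0,0,0.156],
    [0,0,0.178],
    [0,0,0.2],
    [0,0,0.222]
  ],
  "claw": [0,0,0,0,0,0,0,0,0,0]
}}

```text
time_s: 4.5
tcp_pos: [0.4899, 0.3084, 0.1934]
eef_rot: [179.9, -0.0, -77.2]
contact_force: [-4.6, 0.6, 2.8]
gripper_width: 0.0001
gripper_force: 2.2
```

```bash
python3 - <<'E'
from h import *
tq(); arc(80)
E
```

```text
t 4.5 J [ 52.  13. -14.  -0. -63. -39.] f [-4.56  0.59  2.8 ] rad,tan -0.05 0.0308 F_rad,F_tan -1.59 4.31 torque 0.167 [0.4899 0.3084 0.1934] [179.9  -0.  -77.2]
[[-0.008, -0.015, 0.0], [-0.013, -0.03, 0.001], [-0.016, -0.046, 0.001], [-0.017, -0.062, 0.001], [-0.016, -0.079, 0.002], [-0.013, -0.095, 0.002], [-0.007, -0.11, 0.002], [0.001, -0.124, 0.003], [0.011, -0.138, 0.003], [0.022, -0.149, 0.004]]
[[0, 0, np.float64(0.022)], [0, 0, np.float64(0.044)], [0, 0, np.float64(0.067)], [0, 0, np.float64(0.089)], [0, 0, np.float64(0.111)], [0, 0, np.float64(0.133)], [0, 0, np.float64(0.156)], [0, 0, np.float64(0.178)], [0, 0, np.float64(0.2)], [0, 0, np.float64(0.222)]]
```

Call:
{"api": "jog_arm", "payload": {
  "travel": [
    [-0.007,-0.015,0],
    [-0.012,-0.03,0.001],
    [-0.015,-0.046,0.001],
    [-0.016,-0.062,0.001],
    [-0.015,-0.079,0.002],
    [-0.011,-0.094,0.002],
    [-0.005,-0.11,0.002],
    [0.003,-0.124,0.003],
    [0.013,-0.137,0.003],
    [0.025,-0.148,0.004]
  ],
  "dr": [
    [0,0,0.022],
    [0,0,0.044],
    [0,0,0.067],
    [0,0,0.089],
    [0,0,0.111],
    [0,0,0.133],
    [0,0,0.156],
    [0,0,0.178],
    [0,0,0.2],
    [0,0,0.222]
  ],
  "claw": [0,0,0,0,0,0,0,0,0,0]
}}

```text
time_s: 5.75
tcp_pos: [0.5655, 0.3138, 0.1916]
eef_rot: [179.9, 0.0, -157.1]
contact_force: [-3.1, 3.2, 2.1]
gripper_width: 0.0004
gripper_force: 2.4
```

```bash
sed -i "s/'torque',round(d\[0\]\*f\[1\]-d\[1\]\*f\[0\],3)/'torque',round(-(d@x)*(f[:2]@u)+(d@u-.021)*(f[:2]@x),3)/" h.py; python3 - <<'E'
from h import *
tq(); arc(45)
E
```

```text
t 5.75 J [  46.   19.   -6.   -0.  -65. -113.] f [-3.05  3.23  2.14] rad,tan -0.0502 0.0301 F_rad,F_tan 1.55 4.16 torque 0.223 [0.5655 0.3138 0.1916] [ 179.9    0.  -157.1]
[[-0.004, -0.008, 0.0], [-0.008, -0.016, 0.0], [-0.011, -0.025, 0.001], [-0.014, -0.034, 0.001], [-0.015, -0.043, 0.001], [-0.016, -0.052, 0.001], [-0.017, -0.061, 0.001], [-0.016, -0.071, 0.002], [-0.015, -0.08, 0.002], [-0.013, -0.089, 0.002]]
[[0, 0, np.float64(0.012)], [0, 0, np.float64(0.025)], [0, 0, np.float64(0.038)], [0, 0, np.float64(0.05)], [0, 0, np.float64(0.062)], [0, 0, np.float64(0.075)], [0, 0, np.float64(0.088)], [0, 0, np.float64(0.1)], [0, 0, np.float64(0.112)], [0, 0, np.float64(0.125)]]
```

Call:
{"api": "jog_arm", "payload": {
  "travel": [
    [-0.004,-0.008,0],
    [-0.008,-0.016,0],
    [-0.011,-0.025,0.001],
    [-0.014,-0.034,0.001],
    [-0.015,-0.043,0.001],
    [-0.016,-0.052,0.001],
    [-0.017,-0.061,0.001],
    [-0.016,-0.071,0.002],
    [-0.015,-0.08,0.002],
    [-0.013,-0.089,0.002]
  ],
  "dr": [
    [0,0,0.0125],
    [0,0,0.025],
    [0,0,0.0375],
    [0,0,0.05],
    [0,0,0.0625],
    [0,0,0.075],
    [0,0,0.0875],
    [0,0,0.1],
    [0,0,0.1125],
    [0,0,0.125]
  ],
  "claw": [0,0,0,0,0,0,0,0,0,0]
}}

```text
time_s: 7.0
tcp_pos: [0.5889, 0.2758, 0.1906]
eef_rot: [179.9, -0.0, 158.0]
contact_force: [-2.1, 5.2, -0.4]
gripper_width: 0.0005
gripper_force: 2.3
```

```bash
python3 - <<'E'
from h import *
tq()
E
```

```text
t 7.0 J [  42.   20.   -6.   -0.  -65. -154.] f [-2.09  5.18 -0.37] rad,tan -0.0502 0.0303 F_rad,F_tan 3.88 4.02 torque 0.238 [0.5889 0.2758 0.1906] [179.9  -0.  158. ]
```

Call:
{"api": "jog_arm", "payload": {
  "travel": [
    [0,0.04,0],
    [0,0.04,0],
    [0,0.04,0],
    [0,0.04,0],
    [0,0.04,0],
    [0,0.04,0],
    [0,0.04,0],
    [0,0.04,0],
    [0,0.04,0],
    [0,0.04,0]
  ],
  "dr": [
    [0,0,0],
    [0,0,-0.029],
    [0,0,-0.058],
    [0,0,-0.087],
    [0,0,-0.116],
    [0,0,-0.145],
    [0,0,-0.174],
    [0,0,-0.203],
    [0,0,-0.232],
    [0,0,-0.26]
  ],
  "claw": [0,0,0,0,0,0,0,0,0,0]
}}

```text
time_s: 8.25
tcp_pos: [0.597, 0.294, 0.1904]
eef_rot: [-180.0, -0.0, -107.8]
contact_force: [0.8, 0.4, 0.1]
gripper_width: 0.0006
gripper_force: 0.0
```

Call:
{"api": "jog_arm", "payload": {
  "travel": [
    [0,0,0],
    [0,0,0],
    [0,0,0],
    [0,0,0],
    [0,0,0],
    [0,0,0],
    [0,0,0],
    [0,0,0],
    [0,0,0],
    [0,0,0]
  ],
  "dr": [
    [0,0,-0.029],
    [0,0,-0.058],
    [0,0,-0.087],
    [0,0,-0.116],
    [0,0,-0.145],
    [0,0,-0.174],
    [0,0,-0.203],
    [0,0,-0.225],
    [0,0,-0.24],
    [0,0,-0.24]
  ],
  "claw": [0,0,0,0,0,0,0,0,0,0]
}}

```text
time_s: 9.5
tcp_pos: [0.5969, 0.2939, 0.1903]
eef_rot: [180.0, -0.0, -21.8]
contact_force: [-0.5, -0.3, 0.3]
gripper_width: 0.0001
gripper_force: 0.0
```

```bash
python3 - <<'E'
from h import *
tq(); s=r.get_state(); z=s['tcp_pos'][2]
to([lev(-22,.05,.040,z,0),lev(-22,.05,.031,z,0)]+[lev(-22-7*k,.05,.0302,z-.00016*k,0) for k in range(1,9)])
E
```

```text
t 9.5 J [ 43.  21.  -4.   0. -66.  25.] f [-0.51 -0.34  0.26] rad,tan 0.051 -0.0499 F_rad,F_tan -0.34 0.51 torque -0.002 [0.5969 0.2939 0.1903] [180.   -0.  -21.8]
[[-0.002, 0.02, 0.0], [-0.002, 0.038, 0.0], [0.005, 0.052, 0.0], [0.01, 0.066, 0.001], [0.013, 0.08, 0.001], [0.015, 0.094, 0.001], [0.014, 0.108, 0.002], [0.013, 0.122, 0.002], [0.009, 0.136, 0.002], [0.004, 0.149, 0.003]]
[[0, 0, np.float64(0.001)], [0, 0, np.float64(0.001)], [0, 0, np.float64(0.02)], [0, 0, np.float64(0.039)], [0, 0, np.float64(0.059)], [0, 0, np.float64(0.078)], [0, 0, np.float64(0.098)], [0, 0, np.float64(0.117)], [0, 0, np.float64(0.137)], [0, 0, np.float64(0.156)]]
```

Call:
{"api": "jog_arm", "payload": {
  "travel": [
    [-0.002,0.02,0],
    [-0.002,0.03,0],
    [-0.002,0.035,0],
    [-0.002,0.038,0],
    [0.005,0.052,0],
    [0.01,0.066,0.001],
    [0.013,0.08,0.001],
    [0.015,0.094,0.001],
    [0.014,0.108,0.002],
    [0.013,0.122,0.002]
  ],
  "dr": [
    [0,0,0],
    [0,0,0],
    [0,0,0],
    [0,0,0.001],
    [0,0,0.02],
    [0,0,0.039],
    [0,0,0.059],
    [0,0,0.078],
    [0,0,0.098],
    [0,0,0.117]
  ],
  "claw": [0,0,0,0,0,0,0,0,0,0]
}}

```text
time_s: 10.75
tcp_pos: [0.581, 0.2358, 0.1901]
eef_rot: [-179.8, 0.1, -64.2]
contact_force: [2.4, 6.5, -1.4]
gripper_width: 0.0003
gripper_force: 2.8
```

```bash
sed -i "s/(d@u-.021)/(d@u-.021*np.sign(d@u))/" h.py; python3 - <<'E'
from h import *
tq(); arc(40)
E
```

```text
t 10.75 J [ 40.  17.  -9.  -0. -64. -14.] f [ 2.45  6.47 -1.41] rad,tan 0.0494 -0.0317 F_rad,F_tan -4.76 -5.02 torque 0.299 [0.581  0.2358 0.1901] [-1.798e+02  1.000e-01 -6.420e+01]
[[0.004, 0.007, 0.0], [0.008, 0.014, 0.0], [0.011, 0.022, 0.001], [0.014, 0.03, 0.001], [0.016, 0.038, 0.001], [0.017, 0.046, 0.001], [0.018, 0.054, 0.001], [0.019, 0.062, 0.001], [0.018, 0.07, 0.002], [0.018, 0.078, 0.002]]
[[0, 0, np.float64(0.011)], [0, 0, np.float64(0.022)], [0, 0, np.float64(0.033)], [0, 0, np.float64(0.044)], [0, 0, np.float64(0.056)], [0, 0, np.float64(0.067)], [0, 0, np.float64(0.078)], [0, 0, np.float64(0.089)], [0, 0, np.float64(0.1)], [0, 0, np.float64(0.111)]]
```

Call:
{"api": "jog_arm", "payload": {
  "travel": [
    [0.004,0.007,0],
    [0.008,0.014,0],
    [0.011,0.022,0.001],
    [0.014,0.03,0.001],
    [0.016,0.038,0.001],
    [0.017,0.046,0.001],
    [0.018,0.054,0.001],
    [0.019,0.062,0.001],
    [0.018,0.07,0.002],
    [0.018,0.078,0.002]
  ],
  "dr": [
    [0,0,0.011],
    [0,0,0.022],
    [0,0,0.033],
    [0,0,0.044],
    [0,0,0.056],
    [0,0,0.067],
    [0,0,0.078],
    [0,0,0.089],
    [0,0,0.1],
    [0,0,0.111]
  ],
  "claw": [0,0,0,0,0,0,0,0,0,0]
}}

```text
time_s: 12.0
tcp_pos: [0.5515, 0.2108, 0.1898]
eef_rot: [-179.7, 0.3, -104.0]
contact_force: [8.9, 4.0, -1.9]
gripper_width: 0.0002
gripper_force: 4.1
```

```bash
python3 - <<'E'
from h import *
tq(); arc(30)
E
```

```text
t 12.0 J [ 40.  14. -14.   0. -62. -54.] f [ 8.9   3.96 -1.86] rad,tan 0.0491 -0.0334 F_rad,F_tan -6.0 -7.67 torque 0.451 [0.5515 0.2108 0.1898] [-179.7    0.3 -104. ]
[[0.003, 0.005, 0.0], [0.006, 0.011, 0.0], [0.009, 0.016, 0.0], [0.012, 0.022, 0.001], [0.014, 0.028, 0.001], [0.016, 0.034, 0.001], [0.017, 0.04, 0.001], [0.019, 0.046, 0.001], [0.02, 0.052, 0.001], [0.02, 0.058, 0.001]]
[[0, 0, np.float64(0.008)], [0, 0, np.float64(0.017)], [0, 0, np.float64(0.025)], [0, 0, np.float64(0.033)], [0, 0, np.float64(0.042)], [0, 0, np.float64(0.05)], [0, 0, np.float64(0.058)], [0, 0, np.float64(0.067)], [0, 0, np.float64(0.075)], [0, 0, np.float64(0.083)]]
```

Call:
{"api": "jog_arm", "payload": {
  "travel": [
    [0.001,0.002,0],
    [0.003,0.005,0],
    [0.005,0.008,0],
    [0.006,0.011,0],
    [0.007,0.013,0],
    [0.009,0.016,0],
    [0.01,0.019,0.001],
    [0.012,0.022,0.001],
    [0.013,0.025,0.001],
    [0.014,0.028,0.001]
  ],
  "dr": [
    [0,0,0.004],
    [0,0,0.008],
    [0,0,0.012],
    [0,0,0.017],
    [0,0,0.021],
    [0,0,0.025],
    [0,0,0.029],
    [0,0,0.033],
    [0,0,0.037],
    [0,0,0.042]
  ],
  "claw": [0,0,0,0,0,0,0,0,0,0]
}}

```text
time_s: 13.25
tcp_pos: [0.5367, 0.2072, 0.1895]
eef_rot: [-179.8, 0.3, -119.1]
contact_force: [10.9, 3.2, -2.2]
gripper_width: 0.0008
gripper_force: 4.5
```

```bash
python3 - <<'E'
from h import *
tq(); s=r.get_state(); print(s['moment'])
E
```

```text
t 13.25 J [ 41.  13. -16.   0. -61. -70.] f [10.86  3.16 -2.2 ] rad,tan 0.049 -0.0338 F_rad,F_tan -8.04 -7.95 torque 0.492 [0.5367 0.2072 0.1895] [-179.8    0.3 -119.1]
[ 0.88830325 -3.50876562 -0.08402831]
```

Call:
{"api": "jog_arm", "payload": {
  "travel": [
    [0,-0.02,0],
    [0,-0.04,0],
    [0,-0.06,-0.05],
    [0,-0.06,-0.1],
    [0,-0.06,-0.16],
    [0,-0.1,-0.2],
    [0,-0.16,-0.2],
    [0,-0.2,-0.2],
    [0,-0.2,-0.2],
    [0,-0.2,-0.2]
  ],
  "dr": [
    [0,0,0],
    [0,0,0],
    [0,0,0],
    [0,0,0],
    [0,0,0],
    [0,0,0],
    [0,0,0],
    [0,0,0],
    [0,0,0],
    [0,0,0]
  ],
  "claw": [0,0,0,0,0,0,0,0,0,0]
}}

```text
time_s: 14.5
tcp_pos: [0.6206, 0.1568, 0.2874]
eef_rot: [180.0, -0.1, -119.1]
contact_force: [-1.1, 0.2, -0.5]
gripper_width: 0.0002
gripper_force: 0.0
```

```bash
cat > red.py <<'E'
from h import *
import sys
for n in('top','side'):
    c=r.capture(n); p=c['pixels']; hsv=cv2.cvtColor(p,cv2.COLOR_RGB2HSV)
    cv2.imwrite(f'pics/{n}_{sys.argv[1]}.png',cv2.resize(p[100:310,180:460,::-1],(800,600)))
    d=c['range_z']; v,u=np.nonzero(d>0); D=d[v,u]
    P=np.c_[(u-c['cx'])/c['fx']*D,-(v-c['cy'])/c['fy']*D,-D]@rot(c['attitude']).T+c['position']
    H=hsv[v,u]; near=np.hypot(P[:,0]-.531,P[:,1]-.2665)<.11
    q=P[near&((H[:,0]<8)|(H[:,0]>172))&(H[:,1]>150)&(P[:,2]>.155)]
    if len(q)<10: print(n,len(q)); continue
    m=q.mean(0); w=np.linalg.svd(q-m)[2][0]; t=(q-m)@w
    print(n,len(q),m.round(4),w.round(3),(m+w*t.min()).round(4),(m+w*t.max()).round(4),'az',np.degrees(np.arctan2(*(m[:2]-AX)[::-1])))
tq(); print(r.get_state()['moment'])
E
python3 red.py a
```

```text
top 35 [0.5184 0.2381 0.2061] [-0.62  -0.414  0.666] [0.5254 0.2427 0.1986] [0.5102 0.2326 0.2149] az -113.84209744389034
side 171 [0.5101 0.2088 0.2242] [-0.075  0.325 -0.943] [0.5283 0.1304 0.4512] [0.5075 0.22   0.1917] az -109.89602950650857
t 14.6 J [ 32.  16.   1.  -0. -76. -61.] f [-0.21  0.36 -0.27] rad,tan 0.0522 -0.1313 F_rad,F_tan -0.21 0.36 torque 0.005 [0.6205 0.1572 0.288 ] [ 180.   -0. -119.]
[ 0.09904935 -0.11390473  0.00372311]
```

View pics/top_a.png

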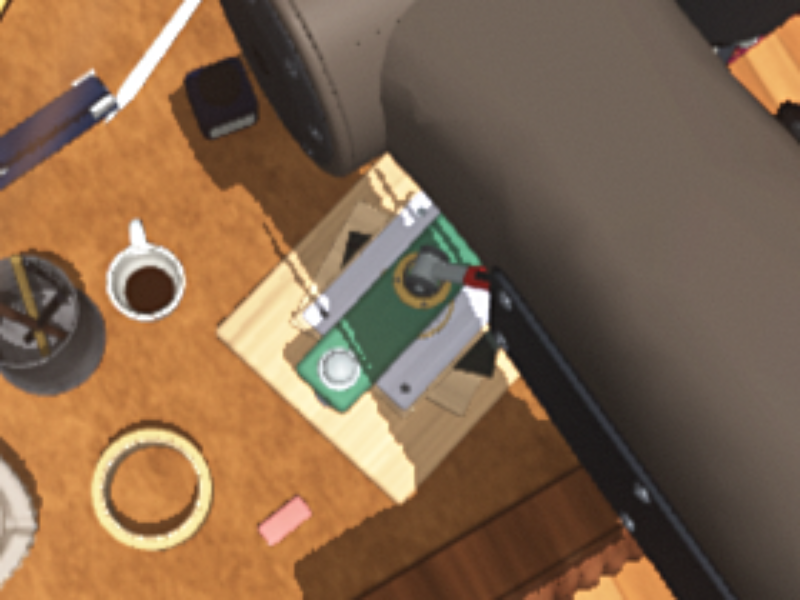

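View pics/side_a.png

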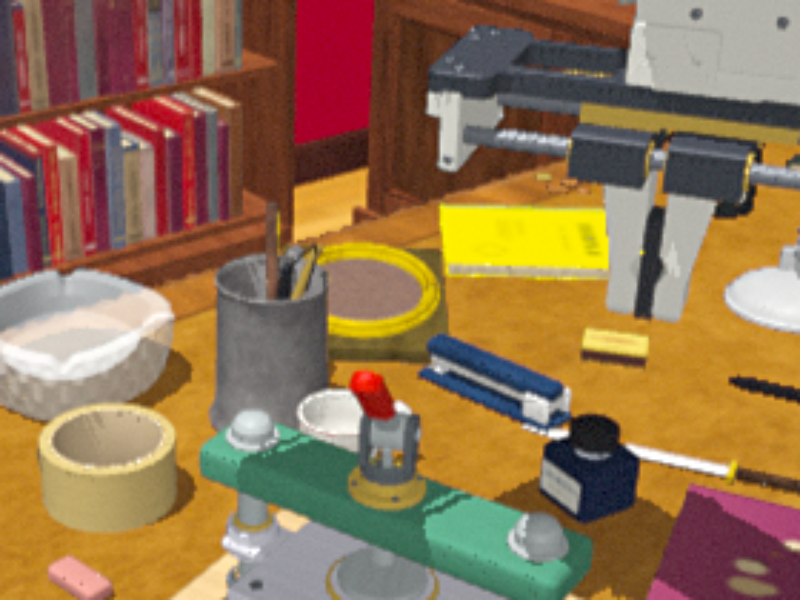

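```bash
python3 - <<'E'
from h import *
to([lev(-114,.05,.09,.275,0),lev(-114,.05,0,.275,0),lev(-114,.05,0,.235,0),lev(-114,.05,0,.215,0)])
E
```

```text
[[-0.021, 0.075, 0.026], [-0.005, 0.254, 0.026], [-0.005, 0.254, 0.106], [-0.005, 0.254, 0.146]]
[[0, 0, np.float64(-0.014)], [0, 0, np.float64(-0.014)], [0, 0, np.float64(-0.014)], [0, 0, np.float64(-0.014)]]
```

Call:
{"api": "jog_arm", "payload": {
  "travel": [
    [-0.005,0.075,0.02],
    [-0.005,0.16,0.026],
    [-0.005,0.22,0.026],
    [-0.005,0.254,0.026],
    [-0.005,0.254,0.026],
    [-0.005,0.254,0.066],
    [-0.005,0.254,0.106],
    [-0.005,0.254,0.116],
    [-0.005,0.254,0.126],
    [-0.005,0.254,0.136]
  ],
  "dr": [
    [0,0,-0.014],
    [0,0,-0.014],
    [0,0,-0.014],
    [0,0,-0.014],
    [0,0,-0.014],
    [0,0,-0.014],
    [0,0,-0.014],
    [0,0,-0.014],
    [0,0,-0.014],
    [0,0,-0.014]
  ],
  "claw": [0,0,0,0,0,0,0,0,0,0]
}}

```text
time_s: 15.85
tcp_pos: [0.5139, 0.2217, 0.2231]
eef_rot: [-179.8, 0.3, -114.0]
contact_force: [-0.2, 1.7, 13.5]
gripper_width: 0.0004
gripper_force: 5.5
```

```bash
python3 - <<'E'
from h import *
tq(); print(r.get_state()['moment'])
c=r.capture('side'); cv2.imwrite('pics/s3.png',cv2.resize(c['pixels'][100:310,180:460,::-1],(800,600)))
E
```

```text
t 15.85 J [ 43.  10. -15.   0. -65. -67.] f [-0.17  1.66 13.53] rad,tan 0.0478 -0.0026 F_rad,F_tan -1.44 0.83 torque -0.066 [0.5139 0.2217 0.2231] [-179.8    0.3 -114. ]
[ 0.30929792  0.0622235  -0.02237655]
```

View pics/s3.png

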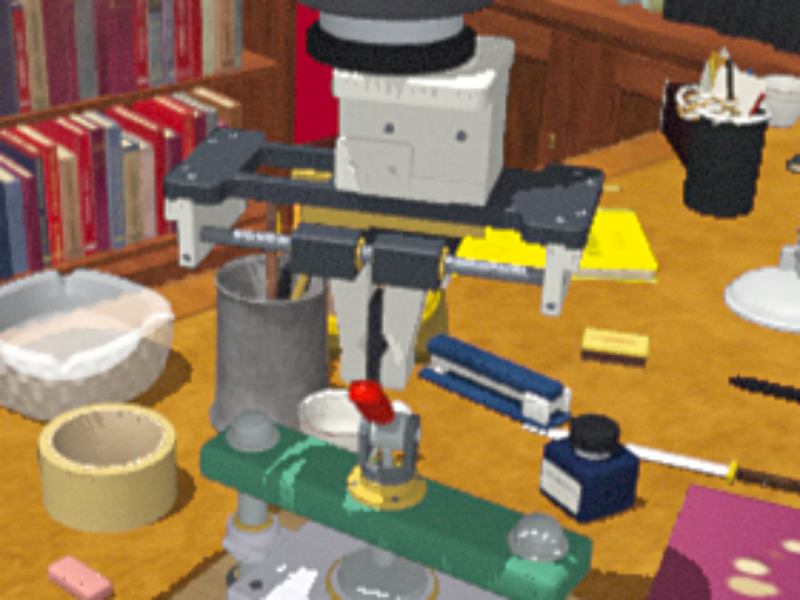

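Call:
{"api": "jog_arm", "payload": {
  "travel": [
    [0,0,0.009],
    [0,0,0.018],
    [0,0,0.027],
    [0,0,0.036],
    [0,0,0.045],
    [0,0,0.054],
    [0,0,0.063],
    [0,0,0.072],
    [0,0,0.081],
    [0,0,0.09]
  ],
  "dr": [
    [0,0,0],
    [0,0,0],
    [0,0,0],
    [0,0,0],
    [0,0,0],
    [0,0,0],
    [0,0,0],
    [0,0,0],
    [0,0,0],
    [0,0,0]
  ],
  "claw": [0,0,0,0,0,0,0,0,0,0]
}}

```text
time_s: 17.15
tcp_pos: [0.5129, 0.2196, 0.1771]
eef_rot: [-179.8, -0.0, -114.0]
contact_force: [0.1, -4.6, 7.1]
gripper_width: 0.0005
gripper_force: 3.6
```

```bash
python3 - <<'E'
from h import *
tq()
E
```

```text
t 17.15 J [ 43.  12. -18.   0. -60. -67.] f [ 0.07 -4.62  7.08] rad,tan 0.0502 -0.0025 F_rad,F_tan 4.19 -1.95 torque 0.175 [0.5129 0.2196 0.1771] [-179.8   -0.  -114. ]
```

Call:
{"api": "jog_arm", "payload": {
  "travel": [
    [0,0,0.001],
    [0,0,0.002],
    [0,0,0.003],
    [0,0,0.005],
    [0,0,0.006],
    [0,0,0.007],
    [0,0,0.008],
    [0,0,0.009],
    [0,0,0.01],
    [0,0,0.01]
  ],
  "dr": [
    [0,0,0],
    [0,0,0],
    [0,0,0],
    [0,0,0],
    [0,0,0],
    [0,0,0],
    [0,0,0],
    [0,0,0],
    [0,0,0],
    [0,0,0]
  ],
  "claw": [0,0,0,0,0,0,0,0,0,0]
}}

```text
time_s: 18.4
tcp_pos: [0.5128, 0.2198, 0.1736]
eef_rot: [-179.8, 0.0, -114.0]
contact_force: [-6.4, -6.9, 21.5]
gripper_width: 0.0003
gripper_force: 11.0
```

```bash
python3 - <<'E'
from h import *
tq()
E
```

```text
t 18.4 J [ 43.  12. -19.   0. -59. -67.] f [-6.39 -6.93 21.47] rad,tan 0.0501 -0.0023 F_rad,F_tan 8.93 3.02 torque 0.015 [0.5128 0.2198 0.1736] [-179.8    0.  -114. ]
```

Call:
{"api": "jog_arm", "payload": {
  "travel": [
    [0,0,-0.005],
    [0,0,-0.01],
    [0,0,-0.03],
    [0,0,-0.08],
    [0,0,-0.14],
    [0,0,-0.2],
    [0,-0.08,-0.24],
    [0,-0.16,-0.24],
    [0,-0.24,-0.24],
    [0,-0.3,-0.24]
  ],
  "dr": [
    [0,0,0],
    [0,0,0],
    [0,0,0],
    [0,0,0],
    [0,0,0],
    [0,0,0],
    [0,0,0],
    [0,0,0],
    [0,0,0],
    [0,0,0]
  ],
  "claw": [0,0,0,0,0,0,0,0,0,0]
}}

```text
time_s: 19.65
tcp_pos: [0.6496, 0.159, 0.2901]
eef_rot: [180.0, -0.0, -114.0]
contact_force: [0.4, 0.0, -0.1]
gripper_width: 0.0002
gripper_force: 0.0
```

```bash
python3 red.py b
```

```text
top 72 [0.5093 0.218  0.1729] [-0.554 -0.83  -0.07 ] [0.5179 0.2308 0.174 ] [0.4961 0.1983 0.1712] az -114.08569394024668
side 263 [0.503  0.1948 0.1717] [-0.403 -0.914 -0.043] [0.5188 0.2306 0.1734] [0.4937 0.1737 0.1707] az -111.36151021399994
t 19.75 J [ 30.  18.   6.   0. -77. -54.] f [1.29 0.77 0.04] rad,tan 0.05 -0.153 F_rad,F_tan -1.23 -0.86 torque 0.206 [0.6502 0.1584 0.289 ] [ 1.800e+02 -1.000e-01 -1.141e+02]
[ 0.18551641 -0.10298336 -0.01787511]
```

View pics/side_b.png

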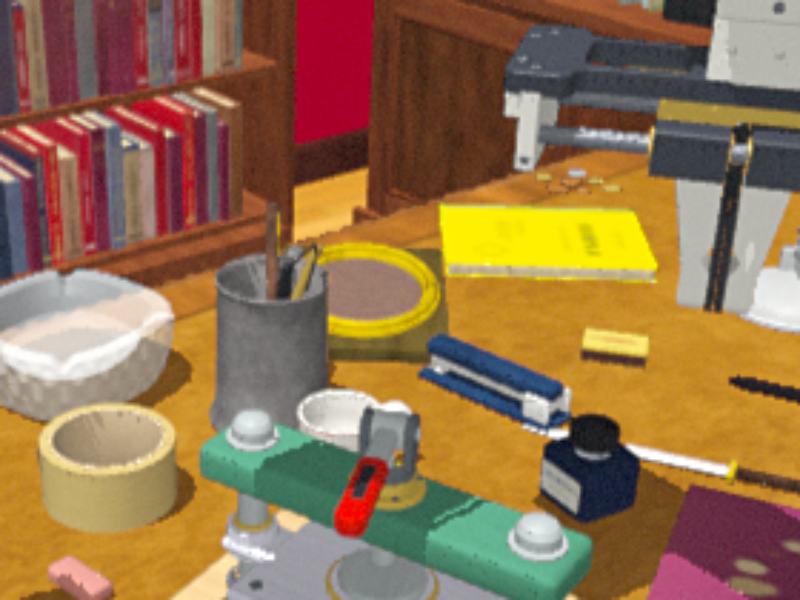

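The picture shows the lever folded level at about (365,495). The depth points put its top at about 0.172 m along its whole length, and the robot is clear of it. The cup, tape and eraser haven't moved, so I'm handing in.

```bash
python3 -c "
from plant import r
print(r.close_job())"
```

```text
the job is handed in; nothing more can be done
None
```

I screwed the spindle down about 297° to an estimated 0.3–0.4 N m above its free torque (0.3 is snug), folded the lever level onto its stop, where it stayed shut, and handed the job in at about 20 s; the bystanders look unmoved, and the verdict was not shown.

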